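# Set the sprung length stop on a cut-off jig and push the board up to it

### The job

Set the jig's length stop to its middle position: push the yellow sprung stop plate towards the board as far as it goes, then let go so that it springs back and is caught by the red-topped stop pin. Then push the pine board back along the fence until its end rests against the yellow stop, and draw back. Only push with the fingertips: do not pick up or lift the board, and leave everything else on the bench where it is.

Things in the scene. Friction and masses are not known exactly. Their poses are not given: they have to be found in the camera images.
- jig: Dark brown wooden cut-off jig fixed to the bench. Origin on the bench top, under the centre line of the board's channel. z up; y along the fence, from the yellow stop (y = -110 mm at rest) towards the board (y about +60 mm); x across, away from the robot at yaw 0. The base spans x -110..+110, y -185..+175 mm; its top, the bed on which the board lies, is at z = 18 mm.
- fence_mid (a point): Mid-length of the fence, on its top (jig frame x = 38, y = 15, z = 48 mm; axes as the jig's). The aluminium fence (x +32..+44) and a lower lip (x -44..-32, top z = 30 mm), both y -40..+70 mm, form a channel 64 mm wide, open at both ends. Behind the fence at x = +70 mm are the stop's rail, a dark steel bridge at y = 0 (top z = 68 mm) and a black spring tube (y 85..160, top z = 48 mm).
- stop (a joint): Yellow sprung stop, sliding along the jig's y. 0 = rest (start); grows as pushed to +y; 0.060 m = hard end stop. Spring force about 2 N at 0, 5 N at 0.032, 7.5 N at 0.060, plus up to 2 N while its tooth lifts the pin. Past 0.032 the pin drops behind the tooth; on release the stop then returns only to the middle position, 0.032 m. Pushed less, it springs back to 0. Pushing does not unlatch it.
- stop_push (a point): Centre of the face of the yellow stop plate that is pushed (facing the jig's -y). The plate is 60 mm wide across the jig's x, 16 mm thick along y, from z = 20 to 62 mm in the jig frame; this point is at z = 41 mm, on the channel's centre line (x = 0). Moves with the stop; axes as the jig's.
- stop_face (a point): Centre of the other face of the stop plate (facing +y, the board), at z = 37 mm in the jig frame, x = 0: the face the board's end has to rest against. Axes as the jig's.
- pin_knob (a point): Centre of the top of the red knob (18 mm across) on the vertical steel stop pin (8 mm), standing in the bridge behind the fence, 89 mm above the bench with the pin down. It rises about 8 mm as the tooth passes under it and drops again. It works by itself.
- board_mid (a point): Centre of the loose pine board, 60 (x) x 150 (y) x 38 mm (z), about 0.17 kg, lying flat in the channel on the bed, lengthwise along the jig's y, 2 mm play each side; axes as the jig's. Its far end, the one to push, is 75 mm from here along +y and always stands out of the channel. The board starts clear of the stop, even fully pushed.
- board_end (a point): Centre of the board's end face that looks at the stop (75 mm from the board's centre along -y).
- spacer_mid (a point): Bystander: blue plastic spacer 35 x 55 x 19 mm lying on the jig base in front of the lip. Point at its centre. Leave alone.
- pencil_mid (a point): Bystander: red flat carpenter's pencil 12 x 150 x 7 mm on the jig base in front of the lip. Point at its centre. Leave alone.
- glue_mid (a point): Bystander: white glue bottle, 54 mm across, 150 mm high, on the bench beyond the jig. Point at its centre. Leave alone.
- screw_jar_mid (a point): Bystander: glass jar, 64 mm across, 75 mm high, beyond the jig. Point at its centre. Leave alone.
- tape_mid (a point): Bystander: yellow tape measure 40 x 70 x 65 mm, beyond the jig. Point at its centre. Leave alone.
- screwdriver_grip (a point): Bystander: blue screwdriver, 200 mm long, lying on the bench beside the jig's -y end. Point in its handle. Leave alone.
- paint_tin_mid (a point): Bystander: green paint tin, 84 mm across, 85 mm high, beside the jig's +y end. Point at its centre. Leave alone.
Mind the look-alikes: they are no part of the job. Leave any black or orange look-alike of the part that bears board_mid alone.

How it is judged:
By the outcome, as a careful person would: the job done as asked, in the order asked, and still so for the second after the job is handed in, with the robot touching nothing.
It also fails if it takes over 45 s, if anything falls off the work surface, if the arm or the gripper's body presses on something with over 40 N, if the wrist force passes 120 N, or if a joint passes its speed limit or range.

### The arm

A 7-joint arm with a two-finger parallel gripper is mounted at the origin on the work surface. World frame = base frame: x ahead of the robot, y to its left, z up, the work surface at z = 0. Lengths are in m, angles in rad, forces in N, time in s.
With the tool pointing down it reaches from about 0.425 to 0.925 m from the base axis. Payload 6.8 kg.
Tool frame: the origin (TCP) lies on the front face of the gripper's body, between the roots of the fingers; the fingertips stand 73 mm ahead of it and the grasp point (between the pads) lies 54 mm ahead of it; z points along the fingers, y is the direction in which the jaws open and shut (so a half turn about z gives the same grasp; the last joint's range is limited). The gripper opens to 85 mm and grips with 20 to 120 N. Pads are 22 mm wide; open, the fingers measure 114 mm over their backs; the gripper's body (76 mm by 85 mm) begins 54 mm behind the grasp point. The pads swing forward as they close: fully open they stand 13 mm farther back than shut.
Start: joints at [1.112, 0.477, 0.022, 1.555, -0.011, 1.109, -0.083], TCP at [0.232, -0.634, 0.304] pointing down, gripper open.
Joint ranges: [-2.96, 2.96], [-0.34, 2.1], [-1.41, 1.46], [0.24, 2.44], [-1.37, 4.51], [0.17, 1.92], [-2.96, 2.96]. Speed limits (rad/s): [2.39, 2.39, 3.14, 3.14, 3.14, 3.14, 3.14].

### API

Orientations are given as a rotation vector (axis times angle).
In Python, from bench import * gives the robot as it stands.
- The arm moves only by the tool jog_arm, never from a script. Its argument "plan" is a list of rows, each a list of 2 entries, a list of its own where there are three numbers: the shift along the world's x, y, z in cm, then the turn about the world's z in rad. In form: [[[tx, ty, tz], twist], ...]. A call has 1 to 12 rows; each row shifts and turns the commanded pose from where the row before left it; what a row does not reach is not made up. A row lasts 1/10 s, in which the tool goes at most 50 mm and 8.59 degrees, less where a joint would pass 70% of its speed; a pose out of reach is approached as far as the arm can. A call is refused whole if a number of a shift passes 5 or a number of a turn 0.15, either way. A call with a gripper value outside its range is refused whole. "hand" is the finger opening in cm, from 0 to 8.54, set as the call begins (left out, the last holds). The fingers move at their own pace and stop on an object; "grip_force" is the grip in N (left out, the last holds). Time passes only in rows, so rows that do not move let the fingers close. It gives the time, the measured TCP pose, the force and the opening at its end, in the units of the state.
- get_obs(): the state, without advancing time (a new reading comes with each control period).
- grab_frame(name): name is "scene" or "top" or "wrist"; returns the picture (384x512x3 uint8, red, green, blue); there is no depth.
- get_calibration(name): a dict with "intrinsics" (3x3 intrinsics, pixels), "xyz" and "orientation" of the camera in the world. Camera axes: x right, y down, z forward; pixel columns grow to the right and rows downward; lengths in m; the calibration is good to about 2 mm. A picture is of the moment at which its call begins: read the wrist's pose just before it. get_calibration takes no time and is no camera call; for the wrist camera it gives the pose at the moment of the call.
- hand_in(): hands the job in, once; it reports no verdict.
The state is a dict: "clock": time; "joints": joint angles; "qvel": joint speeds; "tau": joint torques, N m; "tcp_pos": TCP position; "orientation": TCP orientation; "contact_force": force on the tool from outside, world axes, zero at the start; "moment": the same for the moment, N m; "grip_width": finger opening in m.
Only numpy, scipy, OpenCV 4.12 (cv2) and the standard library are available. Lean on these libraries where they do the work, as an engineer would, in place of code of your own. Each camera call takes 0.05 s, during which the arm holds its last target. There are 200 camera calls.

## Working session

There is one attempt and no reset: what is moved stays moved. The work goes in short steps, Python scripts to look and compute and a tool call to move; the robot and the scene stay as the last step left them, time stands still between calls to the robot, and variables do not carry over. Pictures are saved under pics/ and viewed, about 8 in all and at most 12, crops included, and the job is handed in when it is done.

Besides the shell and the picture viewer there is one more tool, called after "Call:" as name(argument=value, ...), one argument or row to a line, values as JSON. jog_arm: Moves the arm, as the interface text tells. Its arguments: {"type":"object","properties":{"plan":{"type":"array","items":{"type":"array"}},"hand":{"type":"number"},"grip_force":{"type":"number"}},"required":["plan"]}

```bash
mkdir -p pics; cat > h.py <<'E'
from bench import *
import numpy as np, cv2
from scipy.spatial.transform import Rotation as R
def cal(n):
    c=get_calibration(n); o=np.array(c["orientation"],float)
    M=o if o.shape==(3,3) else R.from_rotvec(o).as_matrix()
    return np.array(c["intrinsics"]),np.array(c["xyz"]),M
def ray(n,u,v,z):
    K,p,M=cal(n); d=M@np.linalg.inv(K)@np.array([u,v,1.]); return p+d*(z-p[2])/d[2]
def proj(n,X):
    K,p,M=cal(n); q=(np.atleast_2d(X)-p)@M; q=q@K.T; return q[:,:2]/q[:,2:]
def save(n,f): cv2.imwrite("pics/"+f,grab_frame(n)[:,:,::-1])
E
python3 - <<'E'
from h import *
print(get_obs())
for n in("top","scene"):print(n,get_calibration(n))
a=grab_frame("top");b=grab_frame("scene")
cv2.imwrite("pics/top0.png",a[:,:,::-1]);cv2.imwrite("pics/scene0.png",b[:,:,::-1])
E
```

```text
{'clock': 0.0, 'joints': array([ 1.11190805,  0.47777736,  0.02232285,  1.55650345, -0.01149225,
        1.10932091, -0.08311134]), 'qvel': array([-1.14577716e-03,  2.17669336e-03,  5.95339011e-05, -1.32989670e-03,
        6.45012481e-04, -4.01987984e-04,  2.17891302e-03]), 'tau': array([ 3.31865604e-04, -5.96441960e+01,  1.60829745e+00, -2.81195372e+01,
        1.25467975e-02,  9.21240920e-03, -1.95803676e-05]), 'tcp_pos': array([ 0.23178744, -0.63343327,  0.30291858]), 'orientation': array([-3.09159117e+00, -5.47921586e-01,  7.29257363e-04]), 'contact_force': array([ 0.02133768,  0.44051745, -0.22200421]), 'moment': array([-0.01392458, -0.01399744,  0.02254198]), 'grip_width': 0.08546605822800213}
top {'intrinsics': array([[425.60758781,   0.        , 257.07398189],
       [  0.        , 425.60758781, 190.2059829 ],
       [  0.        ,   0.        ,   1.        ]]), 'xyz': array([ 0.29348354, -0.05599036,  1.21046584]), 'orientation': array([-2.0835204 ,  2.13001436, -0.24281181])}
scene {'intrinsics': array([[456.62001744,   0.        , 261.48414546],
       [  0.        , 456.62001744, 190.40811433],
       [  0.        ,   0.        ,   1.        ]]), 'xyz': array([ 1.58388044, -0.29478562,  0.85625241]), 'orientation': array([-1.79520806, -1.41664753,  0.73192736])}
```

View pics/top0.png

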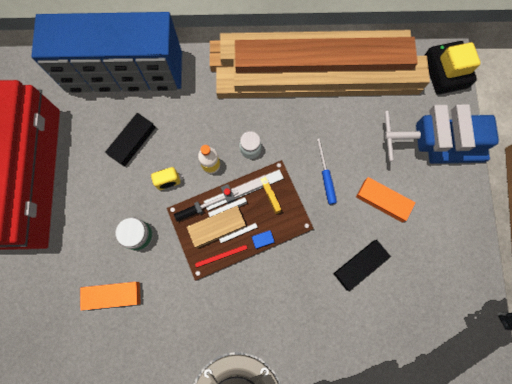

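View pics/scene0.png

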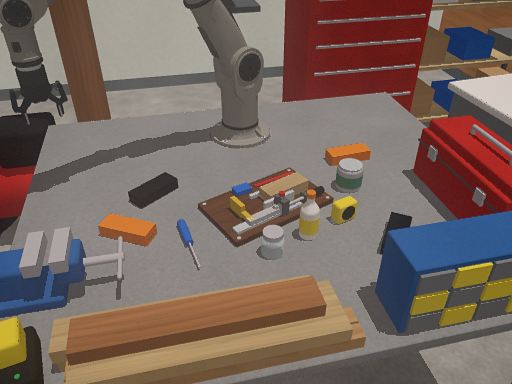

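The top view shows the jig at about (240,220), the pine board on it at (216,227), the yellow stop at (271,195) and the red knob at (227,190). These could be mistaken for the board: black blocks (131,139) and (362,265), orange blocks (386,199) and (109,296), and the stacked timber (320,60). I choose the pine board in the channel at (216,227) and check it in a close crop.

```bash
python3 - <<'E'
import cv2
a=cv2.imread("pics/top0.png")[150:290,150:330]
a=cv2.resize(a,None,fx=4.4,fy=4.2,interpolation=cv2.INTER_CUBIC)[:, :]
a=cv2.resize(cv2.imread("pics/top0.png")[150:290,150:330],None,fx=4,fy=4,interpolation=cv2.INTER_CUBIC)
cv2.imwrite("pics/crop0.png",a)
E
```

```text
(no output)
```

View pics/crop0.png

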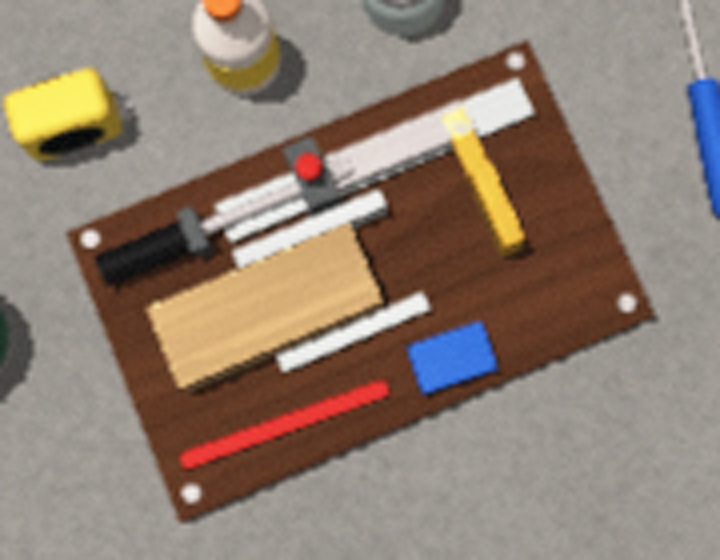

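```bash
cat >> h.py <<'E'
def c0(u,v): return u/4+150-.4,v/4+150-.4
E
python3 - <<'E'
from h import *
W=np.array([ray("top",*c0(*p),.018)[:2] for p in[(68,233),(528,41),(656,318),(183,521)]])
J=np.array([(110,175),(110,-185),(-110,-185),(-110,175)])/1e3
m=J.mean(0);w=W.mean(0);H=(J-m).T@(W-w)
th=np.arctan2(H[0,1]-H[1,0],H[0,0]+H[1,1]);Rm=np.array([[np.cos(th),-np.sin(th)],[np.sin(th),np.cos(th)]])
o=w-Rm@m
print("origin",o,"yaw",np.degrees(th),"resid mm",1e3*(W-o-J@Rm.T))
inv=lambda u,v,z:1e3*Rm.T@(ray("top",*c0(u,v),z)[:2]-o)
print("board",[inv(*p,.056).round(1) for p in[(148,308),(350,225),(383,297),(183,388)]])
print("knob exp 70,0",inv(309,165,.089)); print("plate near edge end",inv(525,240,.062),inv(500,250,.062))
print("spacer",inv(452,357,.037),"pencil",inv(285,425,.025))
for n,j in dict(prepush=(0,-150),atface=(0,-118),pushed=(0,-58),boardfar=(0,160)).items(): print(n,o+Rm@np.array(j)/1e3)
print("jig y",Rm[:,1])
E
```

```text
origin [ 0.48113048 -0.01221977] yaw 22.043498324278243 resid mm [[-0.18361404 -0.50071853]
 [-0.08489234  1.18215107]
 [-1.2007403   0.80041765]
 [ 1.46924667 -1.4818502 ]]
board [array([ 29.9, 138.3]), array([ 28.5, -10.4]), array([-26.5, -11.7]), array([-30. , 136.3])]
knob exp 70,0 [71.20011292  0.26325694]
plate near edge end [ -29.59686674 -116.18288027] [-29.17359369 -97.64805701]
spacer [-80.91644874 -39.82302815] pencil [-77.20480236  83.92617864]
prepush [ 0.53742704 -0.15125465]
atface [ 0.5254171  -0.12159388]
pushed [ 0.50289848 -0.06597992]
boardfar [0.42108081 0.1360841 ]
jig y [-0.37531039  0.92689919]
```

The jig fit is good: the corner, knob, plate and board sizes all agree within 2 mm. The jig origin is (0.481, -0.012) with yaw 22.0°. I'll approach above the stop, turning so the shut jaws lie across the jig.

Call:
jog_arm(
  plan=[
    [[2.5, 4, -0.5], 0.134],
    [[2.5, 4, -0.5], 0.134],
    [[2.5, 4, -0.5], 0.134],
    [[2.5, 4, -0.5], 0.134],
    [[2.5, 4, -0.5], 0.134],
    [[2.5, 4, -0.5], 0.134],
    [[2.5, 4, -0.5], 0.134],
    [[2.5, 4, -0.5], 0.134],
    [[2.5, 4, -0.5], 0.134],
    [[2.5, 4, -0.5], 0.134],
    [[2.5, 4, -0.5], 0.134],
    [[2.5, 4, -0.5], 0.134],
  ],
  hand=0,
  grip_force=40,
)

```text
clock: 1.3
tcp_pos: [0.5325, -0.1523, 0.2436]
orientation: [-1.745, -2.612, 0.0]
contact_force: [1.3, 0.2, -0.2]
grip_width: 0.0001
```

```bash
cat >> h.py <<'E'
o=np.array([.4811,-.0122]);th=np.radians(22.04);Rm=np.array([[np.cos(th),-np.sin(th)],[np.sin(th),np.cos(th)]])
def st():
    s=get_obs();M=R.from_rotvec(s["orientation"]).as_matrix()
    print("t",round(s["clock"],2),"tcp",s["tcp_pos"].round(4),"jig mm",(1e3*Rm.T@(s["tcp_pos"][:2]-o)).round(1),"tooly-jigx deg",np.degrees(np.arctan2(M[1,1],M[0,1])-th).round(2),"z",M[:,2].round(3),"F",s["contact_force"].round(1),"grip",s["grip_width"].round(4)); return s
def to(x,y): print("to",x,y,"d cm",(100*(o+Rm@np.array([x,y])/1e3-get_obs()["tcp_pos"][:2])).round(2))
E
python3 - <<'E'
from h import *
print(st()["joints"]); to(0,-150)
save("wrist","w0.png"); P=[(0,-118,62),(30,-118,62),(-30,-118,62),(30,-102,62),(-30,-102,62)]
print(proj("wrist",[np.r_[o+Rm@np.array(p[:2])/1e3,p[2]/1e3] for p in P]).round())
E
```

```text
Traceback (most recent call last):
  File "h.py", line 17, in st
    print("t",round(s["clock"],2),"tcp",s["tcp_pos"].round(4),"jig mm",(1e3*Rm.T@(s["tcp_pos"][:2]-o)).round(1),"tooly-jigx deg",np.degrees(np.arctan2(M[1,1],M[0,1])-th).round(2),"z",M[:,2].round(3),"F",s["contact_force"].round(1),"grip",s["grip_width"].round(4)); return s
                                                                                                                                                                                                                                              ^^^^^^^^^^^^^^^^^^^^^
AttributeError: 'float' object has no attribute 'round'
```

```bash
sed -i 's/s\["grip_width"\].round(4)/round(s["grip_width"],4)/' h.py
python3 - <<'E'
from h import *
print(st()["joints"]); to(0,-150)
save("wrist","w0.png"); P=[(0,-118,62),(30,-118,62),(-30,-118,62),(30,-102,62),(-30,-102,62)]
print(proj("wrist",[np.r_[o+Rm@np.array(p[:2])/1e3,p[2]/1e3] for p in P]).round())
E
```

```text
t 1.3 tcp [ 0.5325 -0.1523  0.2436] jig mm [  -5.  -149.1] tooly-jigx deg 0.48 z [-0. -0. -1.] F [ 1.3  0.2 -0.2] grip 0.0001
[ 0.56389839  0.39141454 -0.49638893  1.88079746  0.22954262  0.92577817
  0.35320919]
to 0 -150 d cm [0.49 0.11]
[[259. 155.]
 [296. 156.]
 [221. 154.]
 [297. 136.]
 [221. 134.]]
```

View pics/w0.png

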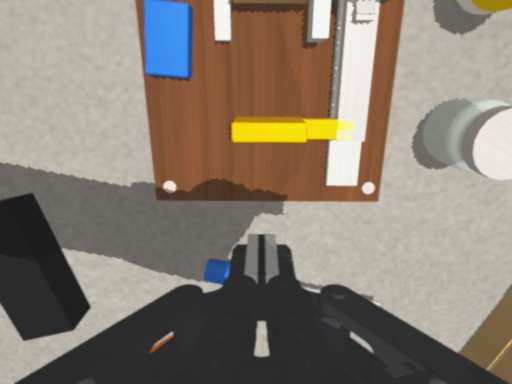

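The wrist view shows the yellow plate's top at about columns 232–308, rows 117–142, and the jig's near edge at row 201 (155 to 380). I'll compare these with the jig fit.

```bash
python3 - <<'E'
from h import *
g=lambda u,v,z:(1e3*Rm.T@(ray("wrist",u,v,z)[:2]-o)).round(1)
print("corners exp ±110,-185",g(155,201,.018),g(380,201,.018))
print("plate top",g(232,118,.062),g(306,118,.062),g(232,136,.062),g(306,136,.062),"bottom",g(232,142,.02))
print("fence end exp 32..44,-40,48",g(308,38,.048),g(329,38,.048),"lip -44..-32,-40,30",g(215,40,.03),g(231,40,.03))
print(get_calibration("wrist"))
E
```

```text
corners exp ±110,-185 [-101.6 -177.4] [ 121.8 -172.2]
plate top [-21.4 -89.3] [ 36.1 -87.9] [ -21.5 -103.4] [  37.  -101.9] bottom [ -25.  -116.2]
fence end exp 32..44,-40,48 [ 35.4 -29.6] [ 51.4 -29.1] lip -44..-32,-40,30 [-37.7 -30.9] [-24.6 -30.6]
{'intrinsics': array([[319.46296316,   0.        , 261.22638535],
       [  0.        , 319.46296316, 185.53359446],
       [  0.        ,   0.        ,   1.        ]]), 'xyz': array([ 0.50308757, -0.06808152,  0.31403251]), 'orientation': array([2.76661554, 0.57406227, 0.0996027 ])}
```

```bash
python3 - <<'E'
from h import *
P=[(110,175,18),(110,-185,18),(-110,-185,18),(-110,175,18),(70,0,89)]
off=np.array([8,9.5,0])
for d in(0,1):
    X=[np.r_[o+Rm@(np.array(p)-d*off)[:2]/1e3,p[2]/1e3] for p in P]
    print("scene proj",d,proj("scene",X).round(1).tolist())
s=get_obs();M=R.from_rotvec(s["orientation"]).as_matrix()
tip=s["tcp_pos"]+M@np.array([0,0,.073]);print("tip in wrist",proj("wrist",tip),"tip in top",proj("top",tip),"scene",proj("scene",tip))
a=cv2.imread("pics/scene0.png")[160:250,190:340];a=cv2.resize(a,None,fx=4,fy=4,interpolation=cv2.INTER_CUBIC)
b=grab_frame("top")[150:290,200:340,::-1];b=cv2.resize(b,None,fx=4,fy=4,interpolation=cv2.INTER_CUBIC)[:235,:]
c=np.zeros((600,600,3),np.uint8);c[:360]=a;c[362:597,:560]=b;cv2.imwrite("pics/cmp.png",c)
E
```

```text
scene proj 0 [[332.7, 197.4], [235.6, 242.2], [196.6, 203.0], [288.9, 166.7], [281.0, 191.6]]
scene proj 1 [[328.7, 197.2], [231.2, 241.9], [192.6, 202.8], [285.3, 166.5], [276.7, 191.4]]
tip in wrist [[261.6270517  249.33677914]] tip in top [[287.60704307 186.48464848]] scene [[225.80393552 173.10498056]]
```

View pics/cmp.png

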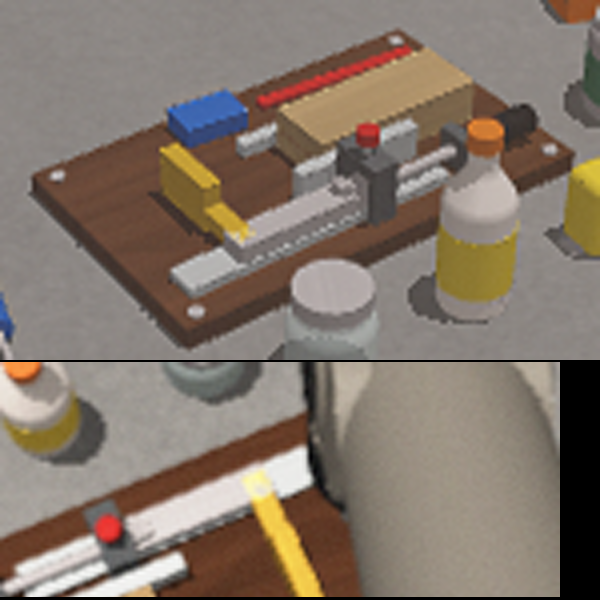

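The scene camera agrees with the top-camera fit: corners and knob are within about 1.5 px. The wrist camera's offset of about 10 mm looks like a pointing error, and plate against fingertips in the same image agrees with the fit. Next I go down behind the plate and find it by contact.

Call:
jog_arm(
  plan=[
    [[0.7, 0.2, -2], -0.008],
    [[0, 0, -4], 0],
    [[0, 0, -4], 0],
    [[0, 0, -3], 0],
    [[0, 0, 0], 0],
  ],
)

```text
clock: 1.9
tcp_pos: [0.5358, -0.1519, 0.11]
orientation: [-1.758, -2.594, 0.005]
contact_force: [0.2, -0.0, -0.5]
grip_width: -0.0001
```

```bash
python3 - <<'E'
from h import *
st(); to(2,-122);to(2,-60)
save("scene","s1.png")
a=cv2.imread("pics/s1.png")[130:270,160:360];cv2.imwrite("pics/s1c.png",cv2.resize(a,None,fx=4,fy=4,interpolation=cv2.INTER_CUBIC))
E
```

```text
t 1.9 tcp [ 0.5358 -0.1519  0.11  ] jig mm [  -1.7 -150. ] tooly-jigx deg -0.3 z [-0.008  0.002 -1.   ] F [ 0.2 -0.  -0.5] grip -0.0001
to 2 -122 d cm [-0.71  2.74]
to 2 -60 d cm [-3.04  8.48]
```

View pics/s1c.png

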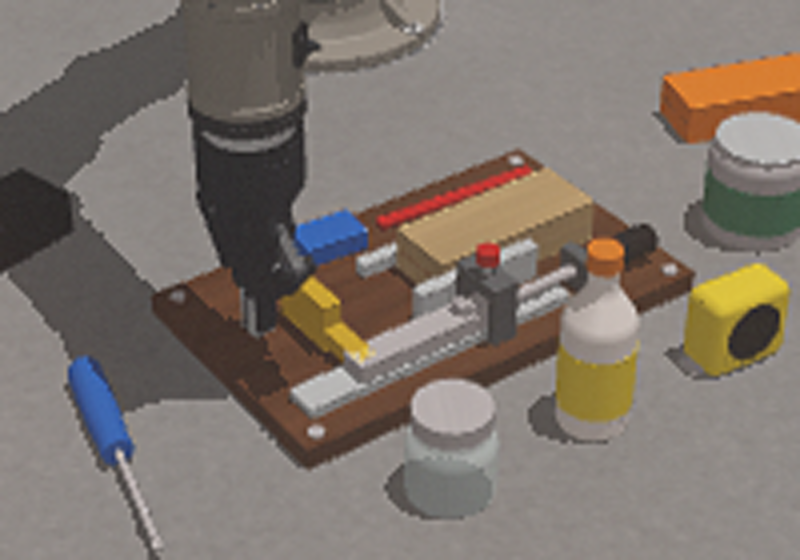

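The fingers are down just behind the middle of the yellow plate, around crop (255,310), with nothing else touched. Now I push along jig +y.

Call:
jog_arm(
  plan=[
    [[-0.5, 0.9, 0], 0.003],
    [[-0.4, 0.9, 0], 0],
    [[-0.4, 0.9, 0], 0],
    [[-0.4, 0.9, 0], 0],
    [[-0.4, 0.9, 0], 0],
  ],
)

```text
clock: 2.45
tcp_pos: [0.5199, -0.1082, 0.1157]
orientation: [1.756, 2.597, 0.002]
contact_force: [6.6, -8.2, -1.2]
grip_width: -0.0002
```

```bash
python3 -c "
from h import *
st();to(0,-75)"
```

```text
t 2.45 tcp [ 0.5199 -0.1082  0.1157] jig mm [  -0.  -103.6] tooly-jigx deg -0.16 z [ 0.006 -0.003 -1.   ] F [ 6.6 -8.2 -1.2] grip -0.0002
to 0 -75 d cm [-1.07  2.65]
```

Call:
jog_arm(
  plan=[
    [[-0.4, 0.9, 0], 0],
    [[-0.4, 0.9, 0], 0],
    [[-0.4, 0.9, 0], 0],
    [[-0.1, 0.3, 0], 0],
  ],
)

```text
clock: 2.85
tcp_pos: [0.5071, -0.0767, 0.1157]
orientation: [1.754, 2.599, 0.004]
contact_force: [4.7, -5.5, -0.0]
grip_width: 0.0
```

```bash
python3 -c "
from h import *
st();to(0,-65)"
```

```text
t 2.85 tcp [ 0.5071 -0.0767  0.1157] jig mm [ -0.2 -69.6] tooly-jigx deg -0.07 z [ 0.006 -0.001 -1.   ] F [ 4.7 -5.5 -0. ] grip 0.0
to 0 -65 d cm [-0.16  0.43]
```

Call:
jog_arm(
  plan=[
    [[-0.1, 0.3, 0], 0],
    [[-0.1, 0.3, 0], 0],
    [[0, 0, 0], 0],
  ],
)

```text
clock: 3.15
tcp_pos: [0.5057, -0.0734, 0.1157]
orientation: [1.756, 2.595, 0.001]
contact_force: [7.7, -9.6, -0.9]
grip_width: -0.0
```

```bash
python3 -c "
from h import *
st()"
```

```text
t 3.15 tcp [ 0.5057 -0.0734  0.1157] jig mm [ -0.2 -66. ] tooly-jigx deg -0.21 z [ 0.007 -0.004 -1.   ] F [ 7.7 -9.6 -0.9] grip -0.0
```

Call:
jog_arm(
  plan=[
    [[-0.1, 0.2, 0], 0],
    [[-0.1, 0.2, 0], 0],
    [[0, 0, 0], 0],
  ],
)

```text
clock: 3.45
tcp_pos: [0.5054, -0.073, 0.1159]
orientation: [1.758, 2.589, 0.0]
contact_force: [13.2, -19.8, -7.4]
grip_width: -0.0004
```

```bash
python3 -c "
from h import *
st()"
```

```text
t 3.45 tcp [ 0.5054 -0.073   0.1159] jig mm [ -0.3 -65.5] tooly-jigx deg -0.39 z [ 0.01  -0.007 -1.   ] F [ 13.2 -19.8  -7.4] grip -0.0004
```

The hard end is reached: force rose to 25 N with no further travel. Now I draw back and rise.

Call:
jog_arm(
  plan=[
    [[0.4, -0.9, 0], 0],
    [[0.4, -0.9, 0], 0],
    [[0.4, -0.9, 0], 0],
    [[0.8, -1.9, 0], 0],
    [[1.2, -2.8, 0], 0],
    [[0, 0, 4], 0],
    [[0, 0, 4], 0],
    [[-0.5, 2, 4], 0],
    [[0, 0, 0], 0],
  ],
)

```text
clock: 4.35
tcp_pos: [0.5302, -0.1174, 0.2396]
orientation: [1.749, 2.601, 0.007]
contact_force: [0.3, -0.5, 0.6]
grip_width: -0.0002
```

```bash
python3 - <<'E'
from h import *
st(); to(0,175)
save("scene","s2.png")
a=cv2.imread("pics/s2.png")[150:260,180:350];cv2.imwrite("pics/s2c.png",cv2.resize(a,None,fx=4.5,fy=4.5,interpolation=cv2.INTER_CUBIC))
E
```

```text
t 4.35 tcp [ 0.5302 -0.1174  0.2396] jig mm [   6.  -115.9] tooly-jigx deg 0.12 z [ 0.009 -0.    -1.   ] F [ 0.3 -0.5  0.6] grip -0.0002
to 0 175 d cm [-11.47  26.74]
```

View pics/s2c.png

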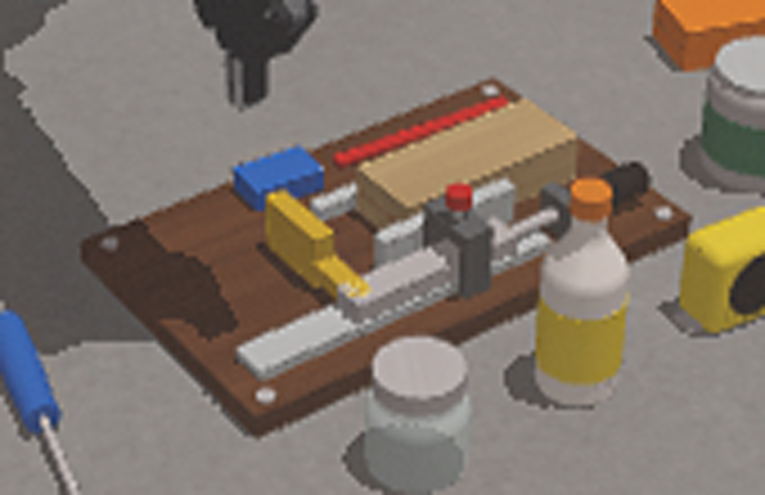

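The stop has sprung back only part way, with the plate at crop (300,230), and the knob is down. I'll check the number while moving to the board's far end.

Call:
jog_arm(
  plan=[
    [[-1.6, 3.7, 0], 0],
    [[-1.6, 3.7, 0], 0],
    [[-1.6, 3.7, 0], 0],
    [[-1.6, 3.7, 0], 0],
    [[-1.6, 3.7, 0], 0],
    [[-1.6, 3.7, 0], 0],
    [[-1.6, 3.8, 0], 0],
    [[0, 0, 0], 0],
  ],
)

```text
clock: 5.2
tcp_pos: [0.4129, 0.1438, 0.2335]
orientation: [-1.745, -2.61, -0.001]
contact_force: [0.5, -0.7, -0.2]
grip_width: 0.0
```

```bash
python3 - <<'E'
from h import *
st(); to(0,168)
for d in(0,24,28,32,36,60): print(d,proj("scene",[np.r_[o+Rm@np.array((-30,-116+d))/1e3,.062],np.r_[o+Rm@np.array((-30,-100+d))/1e3,.062]]).round(1).tolist())
save("top","t2.png")
a=cv2.imread("pics/t2.png")[150:290,150:330];cv2.imwrite("pics/t2c.png",cv2.resize(a,None,fx=4,fy=4,interpolation=cv2.INTER_CUBIC))
E
```

```text
t 5.2 tcp [0.4129 0.1438 0.2335] jig mm [ -4.6 170.2] tooly-jigx deg 0.41 z [-0.001  0.001 -1.   ] F [ 0.5 -0.7 -0.2] grip 0.0
to 0 168 d cm [ 0.51 -0.03]
0 [[229.1, 196.2], [233.6, 194.4]]
24 [[235.9, 193.5], [240.4, 191.7]]
28 [[237.0, 193.0], [241.5, 191.2]]
32 [[238.1, 192.6], [242.6, 190.8]]
36 [[239.2, 192.1], [243.7, 190.3]]
60 [[245.9, 189.5], [250.3, 187.7]]
```

View pics/t2c.png

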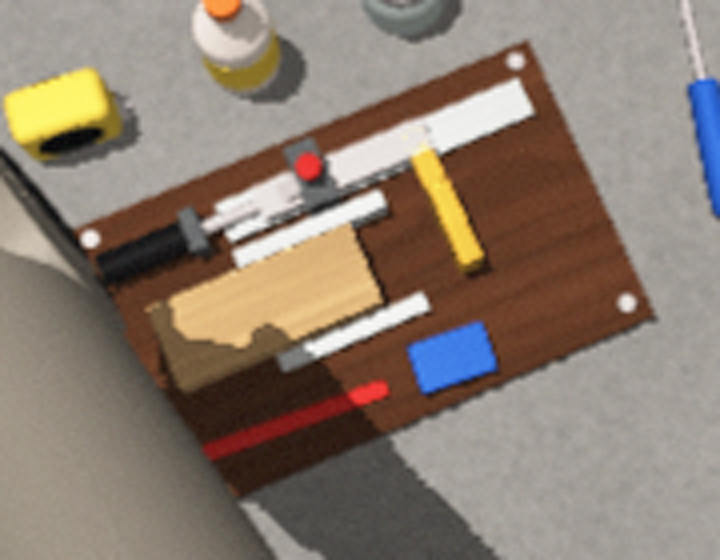

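The top view confirms it: the plate moved about 31 mm, from (525,240) to (483,258), so it is latched in the middle. The board hasn't moved. I'll go down beyond its far end.

Call:
jog_arm(
  plan=[
    [[0.5, 0, -2.5], -0.007],
    [[0, 0, -4], 0],
    [[0, 0, -4], 0],
    [[0, 0, -2], 0],
    [[0, 0, 0], 0],
  ],
)

```text
clock: 5.75
tcp_pos: [0.419, 0.1371, 0.1059]
orientation: [-1.766, -2.593, 0.009]
contact_force: [-0.3, -0.1, 0.2]
grip_width: 0.0003
```

```bash
python3 - <<'E'
from h import *
st(); to(0,150);to(0,95)
save("scene","s3.png")
a=cv2.imread("pics/s3.png")[130:250,200:370];cv2.imwrite("pics/s3c.png",cv2.resize(a,None,fx=4.5,fy=4.5,interpolation=cv2.INTER_CUBIC))
E
```

```text
t 5.75 tcp [0.419  0.1371 0.1059] jig mm [ -1.6 161.7] tooly-jigx deg -0.55 z [-0.007 -0.003 -1.   ] F [-0.3 -0.1  0.2] grip 0.0003
to 0 150 d cm [ 0.59 -1.03]
to 0 95 d cm [ 2.65 -6.13]
```

View pics/s3c.png

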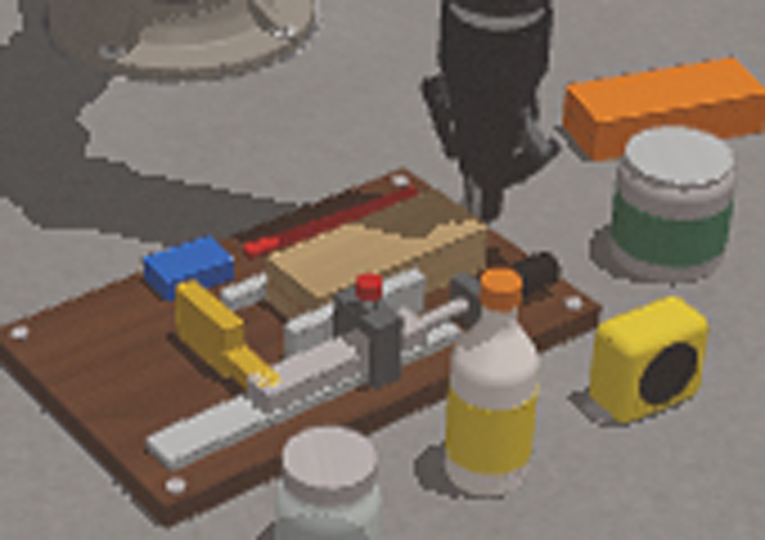

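The fingertips stand in front of the board's far end at crop (487,210), clear of the tin and the tube. Now I push the board along -y.

Call:
jog_arm(
  plan=[
    [[0.4, -0.8, 0], 0.005],
    [[0.3, -0.7, 0], 0],
    [[0.3, -0.7, 0], 0],
    [[0.3, -0.7, 0], 0],
    [[0.3, -0.7, 0], 0],
    [[0.3, -0.7, 0], 0],
    [[0, 0, 0], 0],
  ],
)

```text
clock: 6.5
tcp_pos: [0.4404, 0.0946, 0.1089]
orientation: [1.763, 2.6, -0.001]
contact_force: [0.5, 0.2, -0.5]
grip_width: -0.0001
```

```bash
python3 -c "
from h import *
st();to(0,100)"
```

```text
t 6.5 tcp [0.4404 0.0946 0.1089] jig mm [  2.4 114.3] tooly-jigx deg -0.33 z [ 0.    -0.001 -1.   ] F [ 0.5  0.2 -0.5] grip -0.0001
to 0 100 d cm [ 0.32 -1.41]
```

Call:
jog_arm(
  plan=[
    [[0.1, -0.5, 0], 0.003],
    [[0.1, -0.5, 0], 0],
    [[0.2, -0.4, 0], 0],
    [[0, 0, 0], 0],
  ],
)

```text
clock: 6.9
tcp_pos: [0.4441, 0.0813, 0.1088]
orientation: [1.758, 2.604, -0.001]
contact_force: [-0.9, 0.4, 0.1]
grip_width: 0.0002
```

```bash
python3 -c "
from h import *
st();to(0,93)"
```

```text
t 6.9 tcp [0.4441 0.0813 0.1088] jig mm [  0.8 100.6] tooly-jigx deg -0.09 z [-0. -0. -1.] F [-0.9  0.4  0.1] grip 0.0002
to 0 93 d cm [ 0.21 -0.73]
```

Call:
jog_arm(
  plan=[
    [[0.1, -0.2, 0], 0],
    [[0.1, -0.2, 0], 0],
    [[0.05, -0.2, 0], 0],
    [[0, 0, 0], 0],
  ],
)

```text
clock: 7.3
tcp_pos: [0.4465, 0.0758, 0.1089]
orientation: [1.757, 2.604, -0.0]
contact_force: [0.4, 0.1, 0.2]
grip_width: -0.0002
```

```bash
python3 -c "
from h import *
st();to(0,93)"
```

```text
t 7.3 tcp [0.4465 0.0758 0.1089] jig mm [ 1.  94.5] tooly-jigx deg -0.06 z [-0. -0. -1.] F [0.4 0.1 0.2] grip -0.0002
to 0 93 d cm [-0.03 -0.18]
```

Call:
jog_arm(
  plan=[
    [[0.05, -0.15, 0], 0],
    [[0.05, -0.15, 0], 0],
    [[0, 0, 0], 0],
  ],
)

```text
clock: 7.6
tcp_pos: [0.447, 0.074, 0.1089]
orientation: [-1.755, -2.604, -0.001]
contact_force: [-2.6, 4.0, 1.0]
grip_width: 0.0
```

```bash
python3 -c "
from h import *
st()"
```

```text
t 7.6 tcp [0.447  0.074  0.1089] jig mm [ 0.8 92.7] tooly-jigx deg 0.02 z [-0.     0.001 -1.   ] F [-2.6  4.   1. ] grip 0.0
```

Call:
jog_arm(
  plan=[
    [[0.05, -0.1, 0], 0],
    [[0.05, -0.1, 0], 0],
    [[0, 0, 0], 0],
  ],
)

```text
clock: 7.9
tcp_pos: [0.4473, 0.0737, 0.1089]
orientation: [-1.752, -2.605, -0.003]
contact_force: [-4.3, 9.3, 3.0]
grip_width: 0.0003
```

```bash
python3 -c "
from h import *
st()"
```

```text
t 7.9 tcp [0.4473 0.0737 0.1089] jig mm [ 0.9 92.3] tooly-jigx deg 0.11 z [-0.001  0.003 -1.   ] F [-4.3  9.3  3. ] grip 0.0003
```

The board is firmly against the stop: 10 N and no more travel. I draw back slowly, then rise and move aside.

Call:
jog_arm(
  plan=[
    [[-0.1, 0.3, 0], 0],
    [[-0.3, 0.7, 0], 0],
    [[-0.6, 1.4, 0], 0],
    [[-0.6, 1.4, 0], 0],
    [[0, 0, 4], 0],
    [[0, 0, 4], 0],
    [[0, 0, 4], 0],
    [[0, 3, 2], 0],
    [[0, 4, 2], 0],
    [[0, 4, 0], 0],
    [[0, 4, 0], 0],
    [[0, 0, 0], 0],
  ],
)

```text
clock: 9.1
tcp_pos: [0.4314, 0.2649, 0.2698]
orientation: [-1.747, -2.609, -0.007]
contact_force: [0.2, 0.7, -1.2]
grip_width: -0.0
```

```bash
python3 - <<'E'
from h import *
st()
save("top","t4.png");save("scene","s4.png")
a=cv2.resize(cv2.imread("pics/t4.png")[160:285,155:325],None,fx=3.5,fy=3.5,interpolation=cv2.INTER_CUBIC)
b=cv2.resize(cv2.imread("pics/s4.png")[170:210,215:355],None,fx=4,fy=4,interpolation=cv2.INTER_CUBIC)
c=np.zeros((598,595,3),np.uint8);c[:a.shape[0],:a.shape[1]]=a;c[438:598,:560]=b;cv2.imwrite("pics/fin.png",c)
E
```

```text
t 9.1 tcp [0.4314 0.2649 0.2698] jig mm [ 57.9 275.5] tooly-jigx deg 0.35 z [ 0.001  0.004 -1.   ] F [ 0.2  0.7 -1.2] grip -0.0
```

View pics/fin.png

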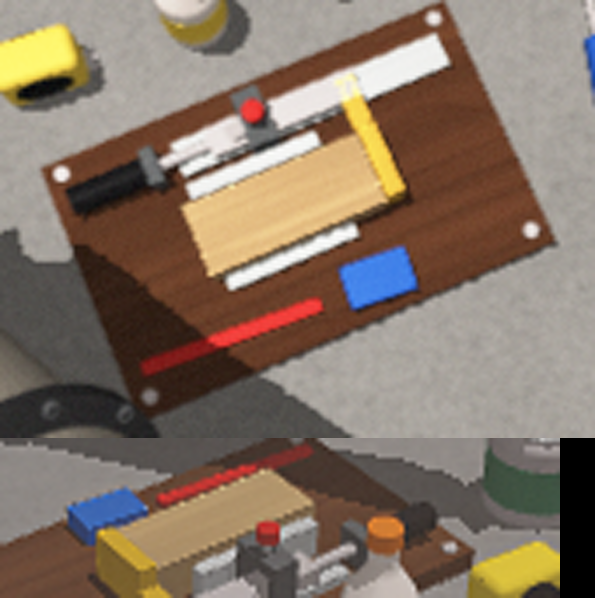

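The board's end lies flush against the yellow plate at (385,180). The plate's corner is where it was when latched, and the spacer, pencil and the rest of the jig in view are unmoved. Handing in.

```bash
python3 -c "
from bench import *
print(hand_in())"
```

```text
the job is handed in; nothing more can be done
None
```

The stop is set to its middle position, the pine board rests against it, and I handed the job in at about 9.2 s on the robot's clock.

- **Stop:** I pushed the yellow plate to its hard end (25 N, no further travel) and let go. It sprang back only part way. The top camera put it about 31 mm from rest, against 32 mm for the middle position, with the red knob down.
- **Board:** With shut fingertips I pushed the far end until the board met the stop (about 10 N, no further travel), then drew back.
- **Last pictures:** The board's end is flush with the plate and the plate's corner is where it was when latched. The spacer, pencil and the other bystanders in view look unmoved. The screwdriver and screw jar were mostly outside that last crop, so I did not check them again at the end. The arm was clear of everything.
- **Disagreement:** The wrist camera read about 10 mm off the top and scene cameras. I relied on those two and on contact forces, and both pushes met resistance where they predicted.

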